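# Lock the drum-turning head with its index pin

### The job

Lock the film-drum turning head: take the index pin from its block and stand it in the guide bush of the head, then turn the crank gently anticlockwise until the hidden collar hole comes under the pin and the pin drops in. Stop cranking as soon as it catches, without straining the pin, then press the pin gently down until its head sits flush on the top plate, let go, and leave the reel, beaker, tape and film cassette where they are.

Things in the scene. Friction and masses are not known exactly. Their poses are not given: they have to be found in the camera images.
- head: turning head, fixed: two grey 150 x 150 mm plates one above the other, 62 mm high. Origin: centre of its underside, on the vertical spindle axis; z up. Between the plates, hidden, a steel collar turns with the crank; its upper face is 22 mm below the head's top face. It has one sharp-edged through hole, 12.5 mm wide, 45 mm from the axis. Below it the base bore ends on a stiff sliding stop.
- bush (a point): centre of the mouth of the guide bush, a 12 mm round hole (mouth chamfered 2 mm) through the 18 mm top plate, level with its top face, 45 mm from the axis along the head's +y. A pin stood in it rests on the collar, underside of its head 30 mm above the plate, until the collar hole comes under it; then it drops by its own weight about 22 mm and the collar is caught.
- stop_seat (a point): point on the bush axis 18 mm above the worktop, where the sliding stop holds the tip of the dropped pin (underside of its head then 5 to 8 mm above the plate). A push of about 6 N on the head slides the stop down, with no spring back, until the head sits on the plate; a collar left strained pinches the pin, so ease the crank back a few mm first.
- crank: crank on top of the head. Origin on the spindle axis at the plate's top face; its arm (14 mm wide, top 10 mm above the plate; hub up to 18 mm) points along its own -y. Turns about z, about 2.5 N at the grip, and stays where left. Turn it anticlockwise seen from above, with small steps: once the pin has caught, keep the collar's force on the pin under 20 N.
- index_mark (a point): white mark on the top plate, 66 mm from the axis on the side away from the bush (head's -y). The crank starts 0.2 to 0.5 rad clockwise of it. The arm has slipped on its spindle, so the collar hole reaches the pin only when the arm has passed the mark by an unknown 0.1 to 1.2 rad.
- crank_grip (a point): middle of the crank's upright round black grip, 14 mm in diameter and 40 mm tall (12 to 52 mm above the top plate; this point 34 mm above it), 60 mm from the spindle axis.
- pin: the loose steel index pin, 50 g: origin at its tip, z along the pin towards the head. Shank 11 mm in diameter and 52 mm long with a slightly tapered tip (8.6 mm across at the end), then a round head 20 mm in diameter and 24 mm tall.
- pin_head (a point): centre of the pin's head, 64 mm from the tip and 12 mm above the underside of the head.
- pin_block: dark wooden block, 56 x 56 x 30 mm, fixed, in which the pin stands upright at the start: a 13 mm hole in its middle, 25 mm deep. Origin at the centre of its underside.
- reel: steel film reel, 66 mm wide, 40 mm high, a bystander; origin at the centre of its underside.
- beaker: clear beaker, 71 mm wide, 88 mm high, a bystander; origin at the centre of its underside.
- tape: roll of white cloth tape, 96 mm wide, 24 mm high, a bystander; origin at the centre of its underside.
- cassette_1: film cassette, 25 x 28 x 51 mm, standing, a bystander; origin at the centre of its underside.

How it is judged:
By the outcome, as a careful person would: the job done as asked, in the order asked, and still so for the second after the job is handed in, with the robot touching nothing.
It also fails if it takes over 64 s, if anything falls off the work surface, if the arm or the gripper's body presses on something with over 40 N, if the wrist force passes 120 N, or if a joint passes its speed limit or range.

### The arm

A 7-joint arm with a two-finger parallel gripper is mounted at the origin on the work surface; the furniture and walls round the work are solid. World frame = base frame: x ahead of the robot, y to its left, z up, the work surface at z = 0. Lengths are in mm, angles in rad, forces in N, time in s.
With the tool pointing down it reaches from about 425 to 950 mm from the base axis. Payload 4.7 kg.
Tool frame: the origin (TCP) lies between the finger pads; the fingertips stand 17 mm ahead of it and the grasp point (between the pads) lies 2 mm behind it; z points along the fingers, y is the line along which they close (so a half turn about z gives the same grasp; the last joint's range is limited). The gripper opens to 87 mm and grips with 3 to 60 N. Pads are 19 mm wide; open, the fingers measure 117 mm over their backs; the gripper's body (75 mm by 190 mm) begins 51 mm behind the grasp point.
Start: joints at [1.157, 0.469, -0.049, 1.532, 0.024, 1.141, -0.082], TCP at [253.423, -625.639, 239.573] pointing down, gripper open.
Joint ranges: [-2.59, 2.59], [-0.33, 1.99], [-1.39, 1.29], [0.1, 2.45], [-1.04, 4.18], [0.21, 1.99], [-2.66, 2.66]. Speed limits (rad/s): [2.57, 2.57, 3.14, 3.14, 3.14, 3.14, 3.14].

### API

Orientations are given as a 3x3 rotation matrix whose columns are the frame's x, y, z axes.
In Python, from station import observe, capture, camera_model, job_done gives the robot as it stands. The module is installed in compiled form; this text tells all that it offers.
- The arm moves only by the tool arm_command, never from a script. Its argument "motion" is a list of rows, each an object with "slide": the shift along the tool's x, y, z scaled (see below), a list of three; "rot": the turn, a rotation vector about the tool's x, y, z scaled (see below), a list of three; "hand": the finger opening in mm, from 0 to 87. In form: [{"slide": [x, y, z], "rot": [wx, wy, wz], "hand": hand}, ...]. A call has 1 to 8 rows; each row shifts and turns the commanded pose from where the row before left it, along the tool's axes as they then stand; what a row does not reach is not made up. The controller multiplies each number of a shift by 500 mm and each number of a turn by 10 degrees. A row lasts 1/8 s, in which the tool goes at most 62.5 mm and 10.7 degrees, less where a joint would pass 70% of its speed; a pose out of reach is approached as far as the arm can. A call with a number of a shift or a turn outside -1 to 1 is refused whole. A call with a gripper value outside its range is refused whole. The fingers move at their own pace and stop on an object; "newtons" is the grip in N (left out, the last holds). Time passes only in rows, so rows that do not move let the fingers close. It gives the time, the measured TCP pose, the force, the opening and the grip force at its end, in the units of the state.
- observe(): the state, without advancing time (a new reading comes with each control period).
- capture(name): name is "scene" or "top"; returns (picture, depth): 480x640x3 uint8, red, green, blue; 480x640 float32, mm along the optical axis (not along the pixel's ray), 0 where there is no reading.
- camera_model(name): a dict with "mtx" (3x3 intrinsics, pixels), "rvec" (rotation vector, rad) and "tvec" (3), from world to camera coordinates, as OpenCV has them. Camera axes: x right, y down, z forward; pixel columns grow to the right and rows downward; lengths in mm; the calibration is good to about 2 mm. A picture is of the moment at which its call begins. camera_model takes no time and is no camera call.
- job_done(): hands the job in; it is judged then, once.
The state is a dict: "time": time; "joint_pos": joint angles; "joint_velocities": joint speeds; "joint_torque": joint torques, N m; "ee_pos": TCP position; "tool_rot": TCP orientation; "ft_force": force on the tool from outside, world axes, zero at the start; "torque": the same for the moment, N m; "width": finger opening in mm; "finger_force": force on a finger pad.
Only numpy, scipy, OpenCV 4.12 (cv2) and the standard library are available. Lean on these libraries where they do the work, as an engineer would, in place of code of your own. Each camera call takes 0.05 s, during which the arm holds its last target. There are 200 camera calls.

## Working session

There is one attempt and no reset: what is moved stays moved. The work goes in short steps, Python scripts to look and compute and a tool call to move; the robot and the scene stay as the last step left them, time stands still between calls to the robot, and variables do not carry over. Pictures are saved under pics/ and viewed, at most 10 in all, crops included, and the job is handed in when it is done.

Besides the shell and the picture viewer there is one more tool, called after "Emit:" as name(argument=value, ...) on one line, values as JSON. arm_command: Moves the arm, as the interface text tells. Its arguments: {"type":"object","properties":{"motion":{"type":"array","items":{"type":"object","properties":{"slide":{"type":"array","items":{"type":"number"}},"rot":{"type":"array","items":{"type":"number"}},"hand":{"type":"number"}}}},"newtons":{"type":"number"}},"required":["motion"]}

```bash
mkdir -p pics
cat > h.py <<'E'
import numpy as np, cv2
from station import observe, capture, camera_model, job_done
def cam(n):
    m=camera_model(n); R,_=cv2.Rodrigues(np.array(m["rvec"],float)); return np.array(m["mtx"],float),R,np.array(m["tvec"],float).ravel()
def px2z(n,u,v,z):
    "pixel -> world at height z"
    K,R,t=cam(n); d=R.T@np.linalg.solve(K,[u,v,1.]); c=-R.T@t; return c+d*(z-c[2])/d[2]
def px2w(n,u,v,D):
    K,R,t=cam(n); return R.T@(np.linalg.solve(K,[u,v,1.])*D-t)
def proj(n,p):
    K,R,t=cam(n); q=K@(R@np.array(p,float)+t); return q[:2]/q[2]
E
python3 - <<'E'
from h import *
np.set_printoptions(precision=4,suppress=True)
for n in("scene","top"):
    p,d=capture(n); cv2.imwrite(f"pics/{n}0.png",p[:,:,::-1]); np.save(f"{n}0.npy",d); K,R,t=cam(n); print(n,-R.T@t,R[2],K[0,0])
s=observe();print({k:s[k] for k in s})
E
```

```text
scene [678.8349 737.1069 780.379 ] [-0.1611 -0.7179 -0.6773] 534.0973771995081
top [ 419.1524  -16.836  1051.0777] [ 0.0698  0.0049 -0.9975] 479.98586660574097
{'time': 0.1, 'joint_pos': array([ 1.1571,  0.4694, -0.0486,  1.5336,  0.0241,  1.141 , -0.0823]), 'joint_velocities': array([-0.0015, -0.0008, -0.0001, -0.0051,  0.0004,  0.0002,  0.0013]), 'joint_torque': array([  0.0002, -50.9171,  -0.0813, -23.683 ,  -0.0614,   0.0345,
         0.    ]), 'ee_pos': array([ 253.1967, -625.1638,  238.589 ]), 'tool_rot': array([[ 0.9269,  0.3754, -0.0007],
       [ 0.3754, -0.9269,  0.0016],
       [-0.0001, -0.0018, -1.    ]]), 'ft_force': array([0.0784, 0.202 , 0.387 ]), 'torque': array([ 0.0358, -0.0185,  0.0312]), 'finger_force': 0.0, 'width': 86.79746731897494}
```

View pics/top0.png

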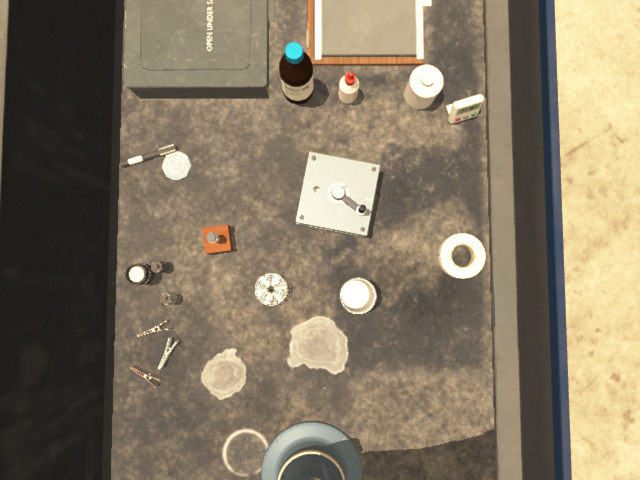

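View pics/scene0.png

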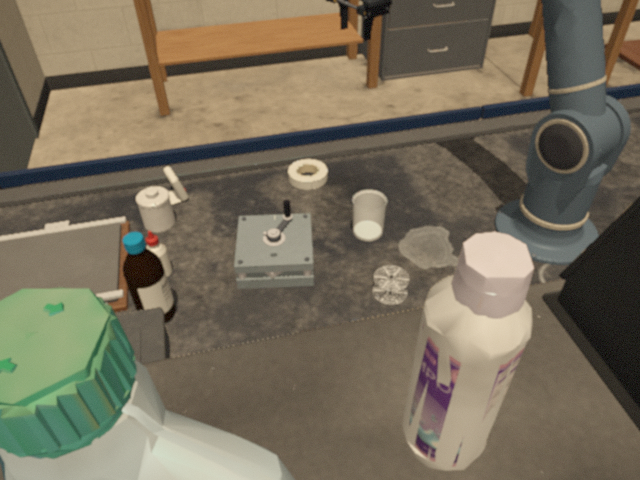

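The top view shows the head centred near (339,194), the bush near (316,189), the crank grip near (362,210), and the block and pin near (216,239). I'll enlarge the crop.

Run:
```python
from h import *
p=cv2.imread("pics/top0.png")
a=cv2.resize(p[145:245,290:390],(600,600),interpolation=cv2.INTER_CUBIC)
b=cv2.resize(p[220:260,196:236],(200,200),interpolation=cv2.INTER_CUBIC)
c=np.zeros((600,800,3),np.uint8);c[:,:600]=a;c[:200,600:]=b;cv2.imwrite("pics/crop0.png",c)
D=np.load("top0.npy")
for u,v in[(316,189),(339,192),(362,210),(320,170),(212,238),(217,239),(225,245),(208,250)]:print(u,v,px2w("top",u,v,D[v,u]).round(1))
```

```text
316 189 [599.4 -10.5  40.1]
339 192 [586.6 -57.9  76.4]
362 210 [ 544.6 -101.4  112.9]
320 170 [635.7 -19.   61.1]
212 238 [492.  200.5  80.2]
217 239 [491.5 194.7  59.6]
225 245 [480.8 183.9  29.2]
208 250 [470.  219.4  32.2]
```

View pics/crop0.png

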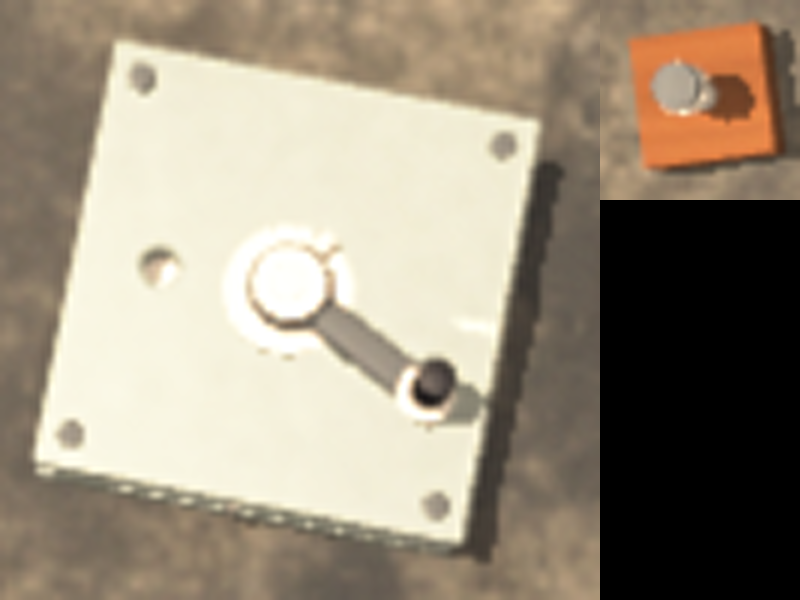

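The enlarged crop shows the plate corners at (118,42), (541,120), (465,545) and (37,460), the bush at (158,267), the mark at (470,325), the grip top at (437,382), and the pin head top at (676,87).

```bash
cat >> h.py <<'E'
def crop(x,y,s=6,x0=290,y0=145): return x0+(x+.5)/s-.5, y0+(y+.5)/s-.5
E
python3 - <<'E'
from h import *
np.set_printoptions(precision=2,suppress=True)
w=lambda x,y,z:px2z("top",*crop(x,y),z)[:2]
C=np.array([w(*c,62) for c in[(118,42),(541,120),(465,545),(37,460)]])
B=np.array([w(*c,62) for c in[(143,79),(503,146),(436,506),(70,434)]])
print(C,C.mean(0),B.mean(0),[np.linalg.norm(C[i]-C[i-1]) for i in range(4)])
e=[C[0]-C[1],C[3]-C[2],B[0]-B[1],B[3]-B[2]]; print("yaw +y",[np.arctan2(v[1],v[0]) for v in e])
o=B.mean(0); b=w(158,267,62); m=w(470,325,62); g=w(437,382,114); hub=w(290,285,80)
for n,q in dict(bush=b,mark=m,grip=g,hub=hub).items(): print(n,q,np.linalg.norm(q-o),np.arctan2(*(q-o)[::-1]))
pin=px2z("top",*crop(76,87,5,196,220),81)
bl=np.array([px2z("top",*crop(x,y,5,196,220),30)[:2] for x,y in[(29,38),(160,22),(182,155),(47,170)]])
print("pin",pin,"block",bl.mean(0),[np.linalg.norm(bl[i]-bl[i-1]) for i in range(4)])
# check scene depth for head in scene
for p in [(*b,62),(*g,114),(*o,62)]: print(proj("scene",p))
E
```

```text
[[ 674.58    3.48]
 [ 646.77 -143.72]
 [ 498.46 -116.14]
 [ 528.03   31.35]] [586.96 -56.26] [587.03 -55.49] [np.float64(149.17490763037293), np.float64(149.7971542299994), np.float64(150.84501274780357), np.float64(150.4272154654292)]
yaw +y [np.float64(1.384049838965169), np.float64(1.3729506019821032), np.float64(1.3825709234676924), np.float64(1.3745575759989048)]
bush [595.29 -10.45] 45.78744579755071 1.389309127620562
mark [ 574.87 -118.46] 64.13728243682108 -1.7615158458486635
grip [ 547.86 -102.17] 60.9313452870236 -2.268851531226986
hub [585.84 -55.49] 1.1876830703646264 -3.137977238609706
pin [493.98 202.77  81.  ] block [494.   202.08] [np.float64(57.160353889451805), np.float64(56.427575355457975), np.float64(57.86268705568553), np.float64(57.85952266980817)]
[273.72 253.67]
[287.06 200.33]
[273.8  237.84]
```

Emit:
arm_command(motion=[{"slide": [0.092, -0.077, 0], "rot": [0, 0, 0], "hand": 60}, {"slide": [0.092, -0.077, 0], "rot": [0, 0, 0], "hand": 60}, {"slide": [0.092, -0.077, 0], "rot": [0, 0, 0], "hand": 60}, {"slide": [0.092, -0.077, 0], "rot": [0, 0, 0], "hand": 60}, {"slide": [0.092, -0.077, 0], "rot": [0, 0, 0], "hand": 60}, {"slide": [0.092, -0.077, 0], "rot": [0, 0, 0], "hand": 60}, {"slide": [0.092, -0.077, 0], "rot": [0, 0, 0], "hand": 60}, {"slide": [0.092, -0.077, 0], "rot": [0, 0, 0], "hand": 60}])

```text
time: 1.1
ee_pos: [479.3, -200.3, 239.4]
tool_rot: [[0.927, 0.375, -0.0], [0.375, -0.927, -0.0], [-0.0, 0.0, -1.0]]
ft_force: [0.9, 0.1, -0.5]
width: 60.2
finger_force: 0.0
```

Emit:
arm_command(motion=[{"slide": [0.047, -0.105, 0], "rot": [0, 0, 0], "hand": 60}, {"slide": [0.047, -0.105, 0], "rot": [0, 0, 0], "hand": 60}, {"slide": [0.047, -0.105, 0], "rot": [0, 0, 0], "hand": 60}, {"slide": [0.047, -0.105, 0], "rot": [0, 0, 0], "hand": 60}, {"slide": [0.047, -0.105, 0], "rot": [0, 0, 0], "hand": 60}, {"slide": [0.047, -0.105, 0], "rot": [0, 0, 0], "hand": 60}, {"slide": [0.047, -0.105, 0], "rot": [0, 0, 0], "hand": 60}, {"slide": [0, 0, 0.1], "rot": [0, 0, 0], "hand": 60}])

```text
time: 2.1
ee_pos: [495.0, 207.7, 192.4]
tool_rot: [[0.924, 0.383, 0.008], [0.383, -0.924, 0.007], [0.01, -0.003, -1.0]]
ft_force: [0.8, -1.4, -1.5]
width: 59.8
finger_force: 0.0
```

Emit:
arm_command(motion=[{"slide": [0.0027, -0.0034, 0.06], "rot": [0, 0, 0], "hand": 60}, {"slide": [0, 0, 0.06], "rot": [0, 0, 0], "hand": 60}, {"slide": [0, 0, 0.06], "rot": [0, 0, 0], "hand": 60}, {"slide": [0, 0, 0.045], "rot": [0, 0, 0], "hand": 60}, {"slide": [0, 0, 0.02], "rot": [0, 0, 0], "hand": 60}, {"slide": [0, 0, 0], "rot": [0, 0, 0], "hand": 60}])

```text
time: 2.85
ee_pos: [493.7, 202.3, 66.6]
tool_rot: [[0.927, 0.375, -0.001], [0.375, -0.927, -0.0], [-0.001, 0.0, -1.0]]
ft_force: [-0.2, 0.5, -0.5]
width: 59.9
finger_force: 0.0
```

Emit:
arm_command(motion=[{"slide": [0, 0, 0], "rot": [0, 0, 0], "hand": 10}, {"slide": [0, 0, 0], "rot": [0, 0, 0], "hand": 10}, {"slide": [0, 0, 0], "rot": [0, 0, 0], "hand": 10}, {"slide": [0, 0, 0], "rot": [0, 0, 0], "hand": 10}], newtons=15)

```text
time: 3.35
ee_pos: [494.2, 202.4, 67.3]
tool_rot: [[0.927, 0.375, 0.001], [0.375, -0.927, 0.0], [0.001, 0.0, -1.0]]
ft_force: [0.8, -0.4, 0.4]
width: 27.8
finger_force: 0.0
```

Emit:
arm_command(motion=[{"slide": [0, 0, 0], "rot": [0, 0, 0], "hand": 10}, {"slide": [0, 0, 0], "rot": [0, 0, 0], "hand": 10}, {"slide": [0, 0, 0], "rot": [0, 0, 0], "hand": 10}, {"slide": [0, 0, -0.02], "rot": [0, 0, 0], "hand": 10}, {"slide": [0, 0, -0.05], "rot": [0, 0, 0], "hand": 10}, {"slide": [0, 0, -0.08], "rot": [0, 0, 0], "hand": 10}, {"slide": [0, 0, -0.07], "rot": [0, 0, 0], "hand": 10}, {"slide": [0, 0, -0.03], "rot": [0, 0, 0], "hand": 10}], newtons=20)

```text
time: 4.35
ee_pos: [494.8, 203.0, 194.4]
tool_rot: [[0.927, 0.375, 0.003], [0.375, -0.927, 0.001], [0.004, 0.0, -1.0]]
ft_force: [0.9, -0.2, -0.8]
width: 19.2
finger_force: 20.0
```

Emit:
arm_command(motion=[{"slide": [0.0055, 0.07, 0], "rot": [0, 0, 0], "hand": 10}, {"slide": [0.0055, 0.12, 0], "rot": [0, 0, 0], "hand": 10}, {"slide": [0.0055, 0.12, 0], "rot": [0, 0, 0], "hand": 10}, {"slide": [0.0055, 0.11, 0], "rot": [0, 0, 0], "hand": 10}, {"slide": [0.0055, 0.052, 0], "rot": [0, 0, 0], "hand": 10}, {"slide": [0, 0, 0.06], "rot": [0, 0, 0], "hand": 10}, {"slide": [0, 0, 0.05], "rot": [0, 0, 0], "hand": 10}, {"slide": [0, 0, 0.01], "rot": [0, 0, 0], "hand": 10}])

```text
time: 5.35
ee_pos: [593.5, -11.4, 129.6]
tool_rot: [[0.927, 0.375, -0.005], [0.375, -0.927, -0.0], [-0.005, -0.002, -1.0]]
ft_force: [0.8, -0.1, -0.5]
width: 19.5
finger_force: 20.0
```

Run:
```python
from h import *
np.set_printoptions(precision=2,suppress=True)
s=observe();print(s["ee_pos"],s["tool_rot"][:,2])
out=[]
for n,q in(("scene",(595.4,-11.2,62)),("top",(595.4,-11.2,62))):
    p,d=capture(n);u,v=np.round(proj(n,q)).astype(int);print(n,proj(n,q),proj(n,(*s["ee_pos"][:2],s["ee_pos"][2]-62)))
    out.append(cv2.resize(p[v-40:v+27,u-33:u+34,::-1],(400,400),interpolation=cv2.INTER_CUBIC));print(u-33,v-40)
cv2.imwrite("pics/c1.png",np.hstack(out))
```

```text
[593.51 -11.4  129.64] [-0.01 -0.   -1.  ]
scene [273.59 253.42] [274.33 251.08]
241 213
top [316.28 189.03] [316.36 189.45]
283 149
```

View pics/c1.png

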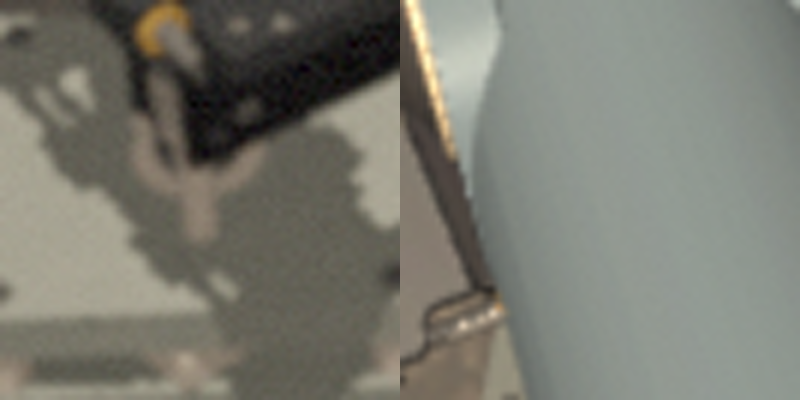

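The scene view shows the pin tip at about (274.5,253), next to the expected bush projection at (273.6,253.4). The top view is blocked by the arm. I'll lower the pin gently.

Emit:
arm_command(motion=[{"slide": [0, 0, 0], "rot": [0, 0, 0], "hand": 10}, {"slide": [0, 0, 0.004], "rot": [0, 0, 0], "hand": 10}, {"slide": [0, 0, 0.004], "rot": [0, 0, 0], "hand": 10}, {"slide": [0, 0, 0.004], "rot": [0, 0, 0], "hand": 10}, {"slide": [0, 0, 0.004], "rot": [0, 0, 0], "hand": 10}, {"slide": [0, 0, 0], "rot": [0, 0, 0], "hand": 10}])

```text
time: 6.2
ee_pos: [595.2, -11.2, 123.8]
tool_rot: [[0.927, 0.375, -0.0], [0.375, -0.927, -0.0], [-0.0, -0.0, -1.0]]
ft_force: [0.6, -0.1, -0.7]
width: 19.4
finger_force: 20.0
```

Emit:
arm_command(motion=[{"slide": [0, 0, 0.004], "rot": [0, 0, 0], "hand": 10}, {"slide": [0, 0, 0.004], "rot": [0, 0, 0], "hand": 10}, {"slide": [0, 0, 0.004], "rot": [0, 0, 0], "hand": 10}, {"slide": [0, 0, 0.003], "rot": [0, 0, 0], "hand": 10}, {"slide": [0, 0, 0], "rot": [0, 0, 0], "hand": 10}])

```text
time: 6.82
ee_pos: [595.3, -11.3, 116.3]
tool_rot: [[0.927, 0.375, -0.0], [0.375, -0.927, -0.0], [-0.0, 0.0, -1.0]]
ft_force: [0.4, -0.9, -1.6]
width: 18.7
finger_force: 20.0
```

Emit:
arm_command(motion=[{"slide": [0, 0, 0.005], "rot": [0, 0, 0], "hand": 10}, {"slide": [0, 0, 0.005], "rot": [0, 0, 0], "hand": 10}, {"slide": [0, 0, 0.005], "rot": [0, 0, 0], "hand": 10}, {"slide": [0, 0, 0.005], "rot": [0, 0, 0], "hand": 10}, {"slide": [0, 0, 0.003], "rot": [0, 0, 0], "hand": 10}, {"slide": [0, 0, 0], "rot": [0, 0, 0], "hand": 10}])

```text
time: 7.58
ee_pos: [595.3, -11.2, 104.8]
tool_rot: [[0.927, 0.375, -0.0], [0.375, -0.927, -0.0], [-0.0, 0.0, -1.0]]
ft_force: [-0.3, -0.6, -1.1]
width: 19.0
finger_force: 20.0
```

Emit:
arm_command(motion=[{"slide": [0, 0, 0], "rot": [0, 0, 0], "hand": 40}, {"slide": [0, 0, 0], "rot": [0, 0, 0], "hand": 40}, {"slide": [0, 0, 0], "rot": [0, 0, 0], "hand": 40}, {"slide": [0, 0, -0.04], "rot": [0, 0, 0], "hand": 40}, {"slide": [0, 0, -0.06], "rot": [0, 0, 0], "hand": 40}, {"slide": [0, 0, -0.05], "rot": [0, 0, 0], "hand": 40}, {"slide": [-0.0776, 0.0663, 0], "rot": [0, 0, 0], "hand": 40}, {"slide": [-0.0776, 0.0663, 0], "rot": [0, 0, 0], "hand": 40}])

```text
time: 8.57
ee_pos: [548.2, -102.2, 180.6]
tool_rot: [[0.926, 0.377, 0.001], [0.377, -0.926, -0.0], [0.001, 0.001, -1.0]]
ft_force: [0.4, -0.2, -0.3]
width: 39.7
finger_force: 0.0
```

Emit:
arm_command(motion=[{"slide": [0, 0, 0], "rot": [0, 0, 0.885], "hand": 40}, {"slide": [0, 0, 0], "rot": [0, 0, 0.885], "hand": 40}, {"slide": [0, 0, 0], "rot": [0, 0, 0.885], "hand": 40}, {"slide": [0, 0, 0], "rot": [0, 0, 0.885], "hand": 40}, {"slide": [0, 0, 0], "rot": [0, 0, 0.885], "hand": 40}, {"slide": [0, 0, 0], "rot": [0, 0, 0.885], "hand": 40}, {"slide": [0, 0, 0], "rot": [0, 0, 0.89], "hand": 40}, {"slide": [0, 0, 0], "rot": [0, 0, 0], "hand": 40}])

```text
time: 9.57
ee_pos: [548.4, -101.5, 180.2]
tool_rot: [[0.768, -0.64, 0.0], [-0.64, -0.768, -0.0], [0.0, -0.0, -1.0]]
ft_force: [0.6, -0.2, 0.2]
width: 39.7
finger_force: 0.0
```

Run:
```python
from h import *
np.set_printoptions(precision=2,suppress=True)
s=observe();print(s["ee_pos"],s["joint_pos"])
p,d=capture("scene");print(proj("scene",(595.4,-11.2,116)),proj("scene",(595.4,-11.2,92)),proj("scene",(548.3,-101.8,114)))
p=p[:,:,::-1]
cv2.imwrite("pics/c2.png",cv2.resize(p[180:280,220:340],(720,600),interpolation=cv2.INTER_CUBIC))
```

```text
[ 548.4  -101.47  180.2 ] [ 0.25  0.35 -0.18  1.87  0.08  0.93 -2.23]
[271.58 232.66] [272.5  242.07] [286.89 200.48]
```

View pics/c2.png

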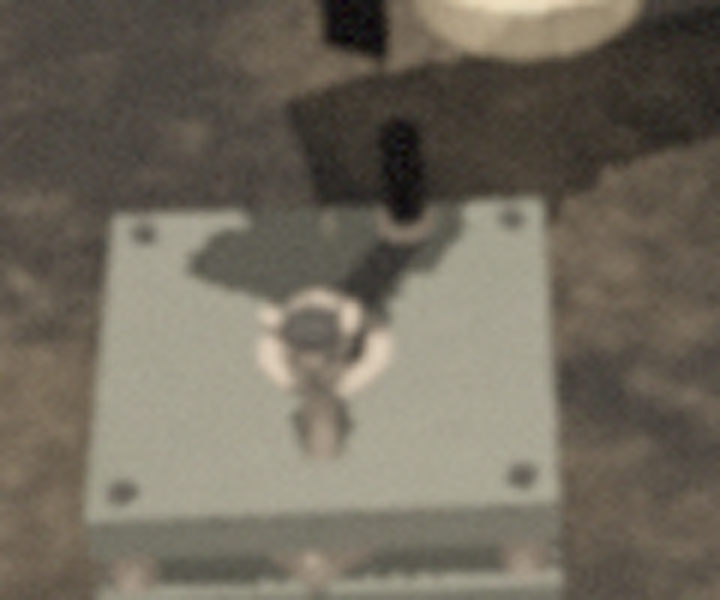

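The pin stands in the bush, with its head at crop (313,330) just in front of the hub. The crank grip is at (402,165), as predicted. I'll descend on it.

Emit:
arm_command(motion=[{"slide": [0, 0, 0.04], "rot": [0, 0, 0], "hand": 40}, {"slide": [0, 0, 0.05], "rot": [0, 0, 0], "hand": 40}, {"slide": [0, 0, 0.05], "rot": [0, 0, 0], "hand": 40}, {"slide": [0, 0, 0.032], "rot": [0, 0, 0], "hand": 40}, {"slide": [0, 0, 0], "rot": [0, 0, 0], "hand": 5}, {"slide": [0, 0, 0], "rot": [0, 0, 0], "hand": 5}, {"slide": [0, 0, 0], "rot": [0, 0, 0], "hand": 5}, {"slide": [0, 0, 0], "rot": [0, 0, 0], "hand": 5}], newtons=6)

```text
time: 10.62
ee_pos: [549.1, -101.6, 95.0]
tool_rot: [[0.767, -0.642, 0.002], [-0.642, -0.767, -0.0], [0.002, -0.001, -1.0]]
ft_force: [-1.1, -0.4, 1.8]
width: 13.3
finger_force: 6.0
```

Emit:
arm_command(motion=[{"slide": [0, 0, 0], "rot": [0, 0, 0], "hand": 5}, {"slide": [0, 0, 0], "rot": [0, 0, 0], "hand": 5}])

```text
time: 10.88
ee_pos: [549.1, -101.6, 94.9]
tool_rot: [[0.767, -0.642, 0.002], [-0.642, -0.767, -0.0], [0.002, -0.001, -1.0]]
ft_force: [0.7, 1.1, 5.7]
width: 13.4
finger_force: 6.0
```

```bash
cat >> h.py <<'E'
def pinz():
    "top surface height of the pin head, from scene depth"
    p,d=capture("scene"); u,v=np.round(proj("scene",(595.4,-11.2,100))).astype(int)
    P=np.array([px2w("scene",x,y,d[y,x]) for y in range(v-16,v+17) for x in range(u-8,u+9) if d[y,x]>0])
    m=np.hypot(P[:,0]-595.4,P[:,1]+11.2)<11
    s=observe(); print("pin pts",m.sum(),"z95 %.1f"%np.percentile(P[m,2],95),"z max %.1f"%P[m,2].max(),"F",s["ft_force"].round(2),"w %.1f"%s["width"],s["ee_pos"].round(1))
E
python3 -c "
from h import *
pinz()"
```

```text
pin pts 199 z95 116.1 z max 117.7 F [0.81 0.7  5.04] w 13.7 [ 549.1 -101.6   94.9]
```

Emit:
arm_command(motion=[{"slide": [0, 0, -0.006], "rot": [0, 0, 0], "hand": 5}, {"slide": [0.0048, -0.0001, 0], "rot": [0, 0, -0.23], "hand": 5}, {"slide": [0.0072, -0.0002, 0], "rot": [0, 0, -0.344], "hand": 5}, {"slide": [0.0072, -0.0002, 0], "rot": [0, 0, -0.344], "hand": 5}, {"slide": [0.0072, -0.0002, 0], "rot": [0, 0, -0.344], "hand": 5}])

```text
time: 11.55
ee_pos: [558.1, -107.8, 96.5]
tool_rot: [[0.89, -0.456, -0.003], [-0.456, -0.89, 0.002], [-0.004, 0.0, -1.0]]
ft_force: [-0.4, 2.8, -0.7]
width: 13.8
finger_force: 6.0
```

```bash
cat >> h.py <<'E'
def crank():
    s=observe(); c=np.array([586.9,-55.8]); e=s["ee_pos"][:2]-c; a=np.arctan2(e[1],e[0]); y=s["tool_rot"][:,1]
    r=np.array([np.cos(a),np.sin(a)]); t=np.array([-r[1],r[0]]); f=s["ft_force"][:2]
    print("tcp ang past mark %.3f r %.1f yaw %.3f  Ftan %.2f Frad %.2f"%(a+1.7625,np.hypot(*e),np.arctan2(y[1],y[0])+1.7625,f@t,f@r)); pinz()
E
python3 -c "
from h import *
crank()"
```

```text
tcp ang past mark -0.314 r 59.4 yaw -0.281  Ftan -1.68 Frad -2.29
pin pts 204 z95 115.8 z max 117.6 F [ 0.06  3.46 -0.14] w 13.5 [ 558.6 -108.    96.6]
```

Emit:
arm_command(motion=[{"slide": [0.0072, -0.0004, 0], "rot": [0, 0, -0.344], "hand": 5}, {"slide": [0.0072, -0.0004, 0], "rot": [0, 0, -0.344], "hand": 5}, {"slide": [0.0072, -0.0002, 0], "rot": [0, 0, -0.344], "hand": 5}, {"slide": [0.0072, -0.0002, 0], "rot": [0, 0, -0.344], "hand": 5}, {"slide": [0.0072, -0.0002, 0], "rot": [0, 0, -0.344], "hand": 5}])

```text
time: 12.22
ee_pos: [574.9, -114.0, 96.5]
tool_rot: [[0.985, -0.174, -0.004], [-0.174, -0.985, 0.001], [-0.004, -0.0, -1.0]]
ft_force: [-1.9, 3.6, 1.1]
width: 13.6
finger_force: 6.0
```

```bash
python3 -c "
from h import *
crank()
p,d=capture('scene'); cv2.imwrite('pics/c3.png',cv2.resize(p[170:270,220:340,::-1],(720,600),interpolation=cv2.INTER_CUBIC))"
```

```text
tcp ang past mark -0.012 r 59.4 yaw 0.017  Ftan -2.55 Frad -3.14
pin pts 194 z95 116.3 z max 118.0 F [-2.22  4.06 -1.69] w 13.8 [ 575.4 -114.1   96.5]
```

View pics/c3.png

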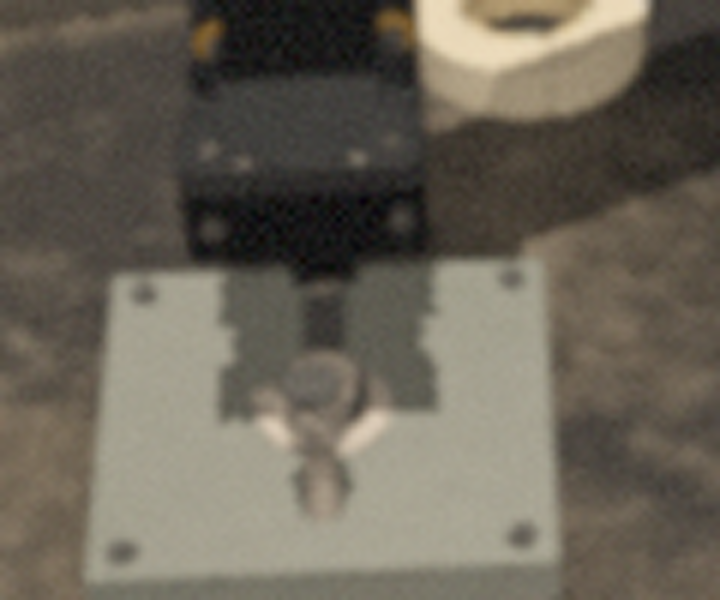

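Emit:
arm_command(motion=[{"slide": [0.0024, -0.0004, 0], "rot": [0, 0, -0.1146], "hand": 5}, {"slide": [0.0024, -0.0004, 0], "rot": [0, 0, -0.1146], "hand": 5}, {"slide": [0.0024, -0.0004, 0], "rot": [0, 0, -0.1146], "hand": 5}, {"slide": [0.0024, -0.0004, 0], "rot": [0, 0, -0.1146], "hand": 5}, {"slide": [0.0024, -0.0004, 0], "rot": [0, 0, -0.1146], "hand": 5}])

```text
time: 12.95
ee_pos: [581.8, -115.0, 96.6]
tool_rot: [[0.997, -0.076, -0.001], [-0.076, -0.997, -0.001], [-0.001, 0.001, -1.0]]
ft_force: [-3.1, 2.5, -3.5]
width: 13.9
finger_force: 6.0
```

```bash
python3 -c "
from h import *
crank()"
```

```text
tcp ang past mark 0.106 r 59.4 yaw 0.116  Ftan -3.29 Frad -2.21
pin pts 193 z95 116.3 z max 119.0 F [-2.74  1.63 -4.23] w 13.7 [ 582.1 -115.    96.6]
```

Emit:
arm_command(motion=[{"slide": [0.0024, -0.0003, 0.0004], "rot": [0, 0, -0.1146], "hand": 5}, {"slide": [0.0024, -0.0003, 0.0004], "rot": [0, 0, -0.1146], "hand": 5}, {"slide": [0.0024, -0.0003, 0.0004], "rot": [0, 0, -0.1146], "hand": 5}, {"slide": [0.0024, -0.0002, 0.0004], "rot": [0, 0, -0.1146], "hand": 5}])

```text
time: 13.5
ee_pos: [587.6, -115.1, 96.6]
tool_rot: [[1.0, 0.004, 0.001], [0.004, -1.0, -0.001], [0.001, 0.001, -1.0]]
ft_force: [-2.5, -0.9, -0.3]
width: 13.9
finger_force: 6.0
```

```bash
python3 -c "
from h import *
crank()"
```

```text
tcp ang past mark 0.203 r 59.3 yaw 0.196  Ftan -2.46 Frad 0.88
pin pts 180 z95 116.0 z max 117.0 F [-3.63 -1.47 -1.66] w 13.5 [ 587.8 -115.1   96.6]
```

Emit:
arm_command(motion=[{"slide": [0.0024, 0, 0], "rot": [0, 0, -0.1146], "hand": 5}, {"slide": [0.0024, 0, 0], "rot": [0, 0, -0.1146], "hand": 5}, {"slide": [0.0024, 0, 0], "rot": [0, 0, -0.1146], "hand": 5}, {"slide": [0.0024, 0, 0], "rot": [0, 0, -0.1146], "hand": 5}])

```text
time: 14.05
ee_pos: [592.5, -114.8, 96.6]
tool_rot: [[0.996, 0.084, 0.001], [0.084, -0.996, -0.001], [0.001, 0.001, -1.0]]
ft_force: [-3.1, -3.7, 1.3]
width: 14.0
finger_force: 6.0
```

```bash
python3 -c "
from h import *
crank()"
```

```text
tcp ang past mark 0.286 r 59.3 yaw 0.276  Ftan -3.48 Frad 3.43
pin pts 178 z95 115.8 z max 116.7 F [-1.82 -4.32 -0.01] w 13.4 [ 592.7 -114.8   96.6]
```

Emit:
arm_command(motion=[{"slide": [0.0024, 0.0003, 0], "rot": [0, 0, -0.1146], "hand": 5}, {"slide": [0.0024, 0.0003, 0], "rot": [0, 0, -0.1146], "hand": 5}, {"slide": [0.0024, 0.0002, 0], "rot": [0, 0, -0.1146], "hand": 5}, {"slide": [0.0024, 0.0002, 0], "rot": [0, 0, -0.1146], "hand": 5}])

```text
time: 14.6
ee_pos: [597.3, -114.2, 96.5]
tool_rot: [[0.987, 0.164, 0.001], [0.164, -0.987, -0.0], [0.001, 0.001, -1.0]]
ft_force: [-1.7, -4.2, 1.4]
width: 14.1
finger_force: 6.0
```

```bash
python3 -c "
from h import *
crank()"
```

```text
tcp ang past mark 0.368 r 59.3 yaw 0.356  Ftan -2.46 Frad 3.84
pin pts 130 z95 93.5 z max 94.8 F [-2.05 -5.18  1.11] w 13.3 [ 597.5 -114.2   96.6]
```

The pin dropped: its head top is at 93.5 mm. I'll ease the crank back slightly.

Emit:
arm_command(motion=[{"slide": [-0.003, 0.001, 0], "rot": [0, 0, 0.1], "hand": 5}, {"slide": [-0.003, 0.001, 0], "rot": [0, 0, 0.1], "hand": 5}, {"slide": [0, 0, 0], "rot": [0, 0, 0], "hand": 5}])

```text
time: 15.02
ee_pos: [595.1, -114.6, 96.6]
tool_rot: [[0.992, 0.128, 0.003], [0.128, -0.992, 0.001], [0.003, -0.0, -1.0]]
ft_force: [3.6, -1.6, -1.9]
width: 13.3
finger_force: 6.0
```

```bash
python3 -c "
from h import *
crank()"
```

```text
tcp ang past mark 0.331 r 59.4 yaw 0.320  Ftan 3.39 Frad 2.06
pin pts 128 z95 93.8 z max 94.8 F [ 3.57 -1.28 -1.98] w 13.8 [ 595.1 -114.6   96.6]
```

Emit:
arm_command(motion=[{"slide": [0.003, 0.001, 0], "rot": [0, 0, 0], "hand": 5}, {"slide": [0, 0, 0], "rot": [0, 0, 0], "hand": 40}, {"slide": [0, 0, 0], "rot": [0, 0, 0], "hand": 40}, {"slide": [0, 0, 0], "rot": [0, 0, 0], "hand": 40}, {"slide": [0, 0, -0.05], "rot": [0, 0, 0], "hand": 40}, {"slide": [0, 0, -0.07], "rot": [0, 0, 0], "hand": 40}, {"slide": [0, 0, -0.04], "rot": [0, 0, 0], "hand": 0}, {"slide": [0, 0, 0], "rot": [0, 0, 0], "hand": 0}], newtons=10)

```text
time: 16.08
ee_pos: [596.5, -115.7, 177.8]
tool_rot: [[0.992, 0.128, 0.003], [0.128, -0.992, -0.001], [0.003, 0.001, -1.0]]
ft_force: [-0.0, 0.6, 0.2]
width: 27.2
finger_force: 0.0
```

```bash
python3 -c "
from h import *
pinz(); s=observe(); R=s['tool_rot'];print(R.round(4), R.T@(np.array([595.4,-11.2,140])-s['ee_pos'])/500)"
```

```text
pin pts 130 z95 93.6 z max 95.5 F [-0.94  0.16  0.12] w 23.6 [ 595.6 -115.7  176.4]
[[ 9.918e-01  1.279e-01  5.000e-04]
 [ 1.279e-01 -9.918e-01 -3.000e-04]
 [ 5.000e-04  3.000e-04 -1.000e+00]] [ 0.0263833  -0.20741417  0.07268562]
```

Emit:
arm_command(motion=[{"slide": [0.0088, -0.07, 0], "rot": [0, 0, 0], "hand": 0}, {"slide": [0.0088, -0.08, 0], "rot": [0, 0, 0], "hand": 0}, {"slide": [0.0088, -0.0574, 0], "rot": [0, 0, 0], "hand": 0}, {"slide": [0, 0, 0.05], "rot": [0, 0, 0], "hand": 0}, {"slide": [0, 0, 0.05], "rot": [0, 0, 0], "hand": 0}, {"slide": [0, 0, 0.02], "rot": [0, 0, 0], "hand": 0}, {"slide": [0, 0, 0], "rot": [0, 0, 0], "hand": 0}])

```text
time: 17.0
ee_pos: [594.6, -11.3, 115.0]
tool_rot: [[0.992, 0.128, -0.003], [0.128, -0.992, 0.0], [-0.003, -0.0, -1.0]]
ft_force: [0.3, 0.4, 0.6]
width: 0.9
finger_force: 0.0
```

Emit:
arm_command(motion=[{"slide": [0, 0, 0.004], "rot": [0, 0, 0], "hand": 0}, {"slide": [0, 0, 0.004], "rot": [0, 0, 0], "hand": 0}, {"slide": [0, 0, 0.004], "rot": [0, 0, 0], "hand": 0}, {"slide": [0, 0, 0], "rot": [0, 0, 0], "hand": 0}])

```text
time: 17.5
ee_pos: [595.6, -11.2, 110.5]
tool_rot: [[0.992, 0.128, 0.001], [0.128, -0.992, -0.0], [0.001, 0.0, -1.0]]
ft_force: [1.2, -0.1, 0.1]
width: 0.8
finger_force: 0.3
```

Next I'll press in small steps.

Emit:
arm_command(motion=[{"slide": [0, 0, 0.004], "rot": [0, 0, 0], "hand": 0}, {"slide": [0, 0, 0.004], "rot": [0, 0, 0], "hand": 0}, {"slide": [0, 0, 0.004], "rot": [0, 0, 0], "hand": 0}, {"slide": [0, 0, 0], "rot": [0, 0, 0], "hand": 0}])

```text
time: 18.0
ee_pos: [595.8, -11.0, 105.2]
tool_rot: [[0.992, 0.128, 0.001], [0.128, -0.992, -0.0], [0.001, 0.0, -1.0]]
ft_force: [-1.3, 1.1, 5.1]
width: 0.6
finger_force: 2.6
```

Emit:
arm_command(motion=[{"slide": [0, 0, 0.003], "rot": [0, 0, 0], "hand": 0}, {"slide": [0, 0, 0.003], "rot": [0, 0, 0], "hand": 0}, {"slide": [0, 0, 0], "rot": [0, 0, 0], "hand": 0}])

```text
time: 18.38
ee_pos: [595.8, -11.0, 103.4]
tool_rot: [[0.992, 0.128, 0.001], [0.128, -0.992, -0.001], [0.001, 0.001, -1.0]]
ft_force: [-4.3, -0.2, 12.8]
width: 0.3
finger_force: 6.2
```

```bash
python3 -c "
from h import *
pinz()"
```

```text
pin pts 42 z95 79.6 z max 79.6 F [-4.14 -1.03 12.11] w 0.7 [595.9 -11.  103.4]
```

Emit:
arm_command(motion=[{"slide": [0, 0, 0.003], "rot": [0, 0, 0], "hand": 0}, {"slide": [0, 0, 0], "rot": [0, 0, 0], "hand": 0}])

```text
time: 18.68
ee_pos: [595.9, -11.0, 103.3]
tool_rot: [[0.992, 0.128, 0.001], [0.128, -0.992, -0.001], [0.001, 0.001, -1.0]]
ft_force: [-6.7, -0.2, 20.9]
width: 0.5
finger_force: 10.5
```

The pin is seated: the force rises with no further travel. I'll lift clear and check.

Emit:
arm_command(motion=[{"slide": [0, 0, -0.01], "rot": [0, 0, 0], "hand": 0}, {"slide": [0, 0, -0.03], "rot": [0, 0, 0], "hand": 0}, {"slide": [0, 0, -0.08], "rot": [0, 0, 0], "hand": 0}, {"slide": [0, 0, -0.1], "rot": [0, 0, 0], "hand": 0}, {"slide": [0, 0.1, 0], "rot": [0, 0, 0], "hand": 0}, {"slide": [0, 0.1, 0], "rot": [0, 0, 0], "hand": 0}, {"slide": [0, 0, 0], "rot": [0, 0, 0], "hand": 0}, {"slide": [0, 0, 0], "rot": [0, 0, 0], "hand": 0}])

```text
time: 19.68
ee_pos: [608.2, -109.8, 209.9]
tool_rot: [[0.992, 0.128, 0.0], [0.128, -0.992, 0.001], [0.0, -0.001, -1.0]]
ft_force: [0.2, 1.0, 0.0]
width: 0.6
finger_force: 0.0
```

```bash
python3 -c "
from h import *
pinz()
p,d=capture('scene'); cv2.imwrite('pics/c4.png',cv2.resize(p[170:300,220:420,::-1],(800,520),interpolation=cv2.INTER_CUBIC))"
```

```text
pin pts 109 z95 86.8 z max 87.8 F [0.49 1.34 0.22] w 0.3 [ 608.2 -108.9  209.9]
```

View pics/c4.png

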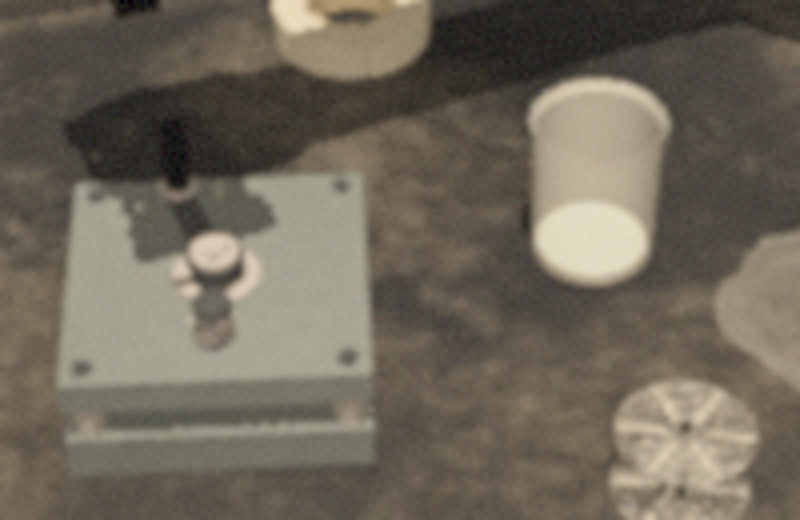

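The pin head sits flush, at crop (212,320), with its top at about 86 mm. The crank is just past the mark, the beaker and reel are undisturbed, and the arm is clear.

```bash
python3 -c "
from h import *
print(job_done())"
```

```text
the job is handed in; nothing more can be done
None
```

The job is handed in: the pin caught with the crank about 0.36 rad past the mark, I eased the crank back and pressed the pin until its head stopped on the top plate, and I left the reel, beaker, tape and cassette alone (about 20 s on the clock).

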